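Crack a walnut in the nutcracker

TASK

Lay the walnut between the toothed jaws of the nutcracker, lengthwise along it, and squeeze the two handles together until the shell just cracks; feel for the give and stop there, so that the kernel inside is not crushed. Crack it only with the nutcracker, and leave the cracked nut lying between the jaws with the other things on the counter where they were.

Things in the scene. Friction and masses are not known exactly. Their poses are not given: they have to be found in the camera images.
- walnut_center (a point): Centre of the loose walnut, 17.5 mm above the counter. Brown, wrinkled, oblong, with a raised seam. Its x is the long axis (41 mm end to end, ends fit to be gripped), z up. 35 mm tall; 29 to 39 mm wide across y (each cheek 14.5 to 19.5 mm from the centre: differs from nut to nut, not measured; either way round will do). Flat underside, does not roll. 25 to 45 g.
- shell (a joint): Angle by which the +y half of the walnut's shell has folded in (rad), 0 = whole. Pressed across its width (y) it holds to a peak of 15 to 22 N (8 to 11 N at the handles, reached within 4 mm of handle travel), then gives: two thirds of the peak at 0.3, half at 0.6. Cracked from 0.25; beyond 0.8, some 4 to 5 mm of handle travel later, the kernel is crushed. It stays as it is left.
- hood_corner (a point): Upper near right corner of a fixed steel heater hood that stands on the counter behind the walnut: a box 176 mm tall that reaches from here 400 mm to the left (+y) and 215 mm away from the robot (+x). Keep the arm clear of it. A thin upright guard plate, 195 mm tall, stands along the counter's left end at y = 0.373 m.
- cracker: Nutcracker: loose steel tool lying flat, two arms hinged at one end, black handles at the other; 165 mm long, 0.3 to 0.45 kg. Origin: underside of the hinge (boss 21 mm wide, 21 mm tall). Belongs to the fixed arm, at its -y side: x runs from hinge to handles, y to the moving arm, z up. Arms 18 mm tall; fully open they are parallel, 50 mm clear between them.
- jaw_mid (a point): Point midway between the two toothed jaw pads when fully open, 66 mm from the hinge and 17 mm above the counter: where the walnut's centre belongs. Axes as cracker. Pad faces 45 mm apart when fully open (fixed pad's face at y = -22.5 mm), pads 24 mm long (x = -12 to 12 mm), from 7 to 26 mm above the counter. Only the counter lies beneath.
- handle_fixed (a point): Middle of the black handle of the fixed arm, 10 mm above the counter, 132 mm from the hinge along x; axes as cracker. The handle is a bar 56 mm long along x, 11 mm thick along y, 20 mm tall. Fully open the two handles measure 68 mm over their outer sides.
- handle_moving (a point): Middle of the black handle of the moving arm, 10 mm above the counter, same size as the other; its axes turn with the moving arm.
- cracker_arm (a joint): Angle by which the moving arm has been closed (rad): 0 = fully open (handle middles 57 mm apart), 0.38 = shut. Turns about the vertical hinge axis and stays where left (drag under 1 N at the handles). 1 mm at the jaws is 2 mm at the middles of the handles; the force there is half of that at the jaws.
- cup_a: Bystander: steel dip cup, 63 mm wide, 36 mm tall; origin at the centre of its underside.
- cup_b: Bystander: steel dip cup, 69 mm wide, 36 mm tall; origin at the centre of its underside.
- pepper: Bystander: white pepper shaker, 47 mm wide, 66 mm tall; origin at the centre of its underside.
- dredger: Bystander: dark steel cup shaker, 51 mm wide, 96 mm tall; origin at the centre of its underside.
- roll: Bystander: white label roll lying flat, 60 mm wide, 25 mm tall; origin at the centre of its underside.
- stone: Bystander: sharpening stone, 44 x 120 x 26 mm; origin at the centre of its underside.

How it is judged:
By the outcome, as a careful person would: the job done as asked, in the order asked, and still so for the second after the job is handed in, with the robot touching nothing.
It also fails if it takes over 58 s, if anything falls off the work surface, if the arm or the gripper's body presses on something with over 40 N, if the wrist force passes 120 N, or if a joint passes its speed limit or range.

ROBOT

A 6-joint arm with a two-finger parallel gripper is mounted at the origin on a cart in front of the work surface, level with it; the furniture and walls round the work are solid. World frame = base frame: x ahead of the robot, y to its left, z up, the work surface at z = 0. Lengths are in m, angles in degrees, forces in N, time in s.
With the tool pointing down it reaches from about 0.4 to 0.825 m from the base axis. Payload 7 kg.
Tool frame: the origin (TCP) lies midway between the tips of the shut fingers; the grasp point (between the pads) lies r.pinch_z behind it (r.pinch_z is the distance from the TCP to the grasp point, in m); z points along the fingers, y is the line along which they close (so a half turn about z gives the same grasp; the last joint's range is limited). The gripper opens to 88 mm and grips with 3 to 60 N. Pads are 19 mm wide; open, the fingers measure 130 mm over their backs; the gripper's body (78 mm by 193 mm) begins 47 mm behind the grasp point.
Start: joints at [16.507, 20.546, 0.682, 0, -70.136, -16.507], TCP at [0.675, -0, 0.227] pointing down, gripper open.
Joint ranges: [-176.03, 176.03], [-82.01, 121.73], [-58.28, 71.71], [-173.87, 95.51], [-174.79, -0.11], [-173.66, 173.66]. Speed limits (degrees/s): [136.94, 136.94, 172.46, 180, 180, 180].

INTERFACE

Orientations are given as [roll, pitch, yaw] about the fixed x, y, z axes, in that order (R = Rz(yaw) Ry(pitch) Rx(roll)).
In Python, from plant import r, optics, job gives the robot as it stands.
- The arm moves only by the shell command python3 -m crank 'ROWS' [FORCE]. ROWS is JSON, a list of rows, each an object with "xyz": the shift along the tool's x, y, z in units of 30 mm (1.0 is 30 mm), a list of three; "delta_rot": the turn, a rotation vector about the tool's x, y, z in degrees, a list of three; "claw": the closure, from 0 (fully open) to 1 (shut). A call has 1 to 20 rows; each row is the pose to reach, as a shift and turn from the pose commanded when the call began, along the tool's axes at that moment; what a row does not reach only later rows make up. A row lasts 1/8 s, in which the tool goes at most 62.5 mm and 10.7 degrees, less where a joint would pass 70% of its speed; a pose out of reach is approached as far as the arm can. A call with a gripper value outside its range is refused whole. The fingers move at their own pace and stop on an object; FORCE is the grip in N (left out, the last holds). Time passes only in rows, so rows that repeat a pose let the fingers close. It gives the time, the measured TCP pose, the force, the opening and the grip force at its end, in the units of the state.
- r.get_state(): the state, without advancing time (a new reading comes with each control period).
- optics.capture(name): name is "scene" or "side" or "wrist"; returns a dict with "img" (480x640x3 uint8, blue, green, red), "fovy" (degrees; the focal length in pixels is half the picture's height over the tangent of half this angle, whatever the lens; pixels are square), "cx", "cy" (the principal point, pixels), "eye" and "rotation" of the camera in the world; the wrist camera has in their place "hand_eye" (4x4, takes a point from camera to tool coordinates, whose origin is the TCP and whose axes are the flange's). Camera axes: x right, y up, looking along -z (the intrinsics and any distortion apply to the point x, -y, -z); pixel columns grow to the right and rows downward; lengths in m; the calibration is good to about 2 mm. A picture is of the moment at which its call begins: read the wrist's pose just before it. There is no depth.
- job.close_job(): hands the job in; it is judged then, once.
The state is a dict: "time_s": time; "joints": joint angles; "qd": joint speeds; "joint_torque": joint torques, N m; "tcp_pos": TCP position; "eef_rot": TCP orientation; "contact_force": force on the tool from outside, world axes, zero at the start; "moment": the same for the moment, N m; "gripper_width": finger opening in m; "gripper_force": force on a finger pad.
Only numpy, scipy, OpenCV 4.12 (cv2) and the standard library are available. Lean on these libraries where they do the work, as an engineer would, in place of code of your own. Each camera call takes 0.05 s, during which the arm holds its last target. There are 200 camera calls.

## Working session

There is one attempt and no reset: what is moved stays moved. The work goes in short steps, Python scripts to look and compute and a shell command to move; the robot and the scene stay as the last step left them, time stands still between calls to the robot, and variables do not carry over. Pictures are saved under pics/ and viewed, at most 14 in all, crops included, and the job is handed in when it is done.

```bash
ls; mkdir -p pics; python3 - <<'E'
from plant import r, optics
import cv2,numpy as np
print(r.get_state(), r.pinch_z)
for n in ["scene","side","wrist"]:
    c=optics.capture(n); cv2.imwrite(f"pics/{n}0.png",c["img"]); print(n,{k:v for k,v in c.items() if k!="img"})
E
```

```text
pics
{'time_s': 0.0, 'joints': array([ 1.65093101e+01,  2.05911022e+01,  6.32508584e-01, -2.18538861e-02,
       -7.01358016e+01, -1.65068144e+01]), 'qd': array([-0.06028229,  0.11776705, -0.09178203, -0.10476918, -0.04896767,
       -0.0395644 ]), 'joint_torque': array([-8.00930356e-04, -5.82726967e+01,  2.93058443e+01,  6.99745238e+00,
        6.93249181e-03, -2.06530804e-04]), 'tcp_pos': array([6.74493486e-01, 7.52227323e-06, 2.25611387e-01]), 'eef_rot': array([ 1.79903657e+02, -7.12609276e-03, -9.00049410e+01]), 'contact_force': array([ 0.29961915,  0.3456139 , -0.09866052]), 'moment': array([-0.03809621,  0.06059074, -0.06038002]), 'gripper_force': 0.0, 'gripper_width': 0.08775316733987332} 0.0188
scene {'fovy': 54.51446817500544, 'cx': 316.9592307518661, 'cy': 240.55297501555245, 'eye': array([ 0.1812581 , -0.56225323,  0.6817038 ]), 'rotation': array([ 51.96810306,   0.63745143, -34.09692794])}
side {'fovy': 56.130875728303124, 'cx': 316.2291051923166, 'cy': 244.95485163356207, 'eye': array([ 0.23387556, -0.61832555,  0.48360985]), 'rotation': array([ 66.25594204,   0.89898856, -26.52218601])}
wrist {'fovy': 58.87106720680152, 'cx': 319.34018989150377, 'cy': 242.42216056605002, 'hand_eye': array([[ 8.25458565e-04,  9.61290653e-01,  2.75535112e-01,
         7.38009288e-02],
       [ 9.99999657e-01, -8.11196919e-04, -1.65722129e-04,
        -7.25147129e-04],
       [ 6.42061001e-05,  2.75535155e-01, -9.61290994e-01,
        -1.58517994e-01],
       [ 0.00000000e+00,  0.00000000e+00,  0.00000000e+00,
         1.00000000e+00]])}
```

View pics/scene0.png

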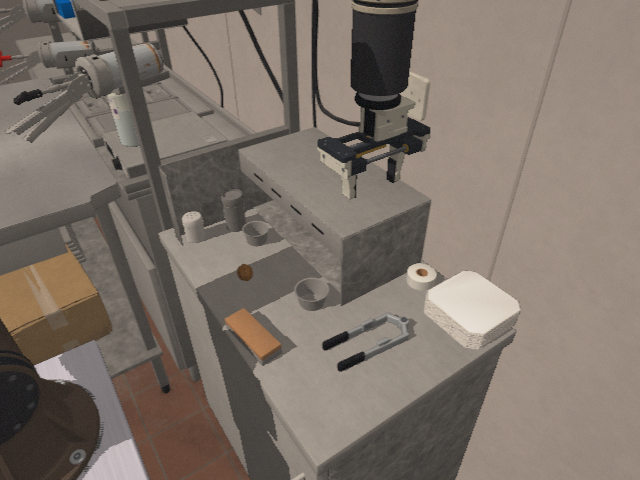

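View pics/wrist0.png

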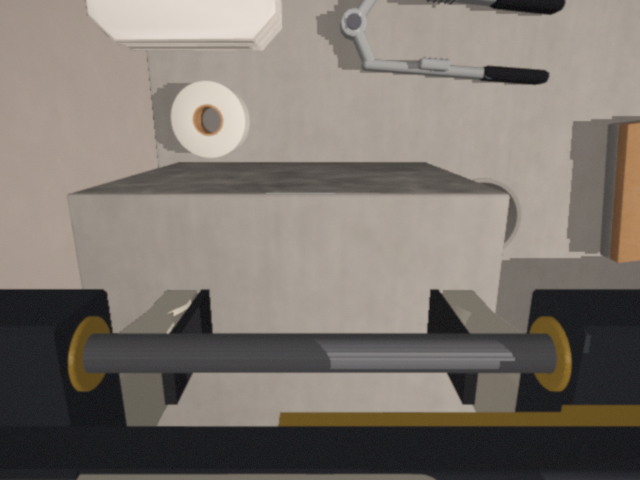

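The scene picture shows the walnut at (245,271), the stone at (252,335), the cracker's hinge at (404,320) with black handle ends at (325,345) and (340,367), and the hood's near right corner at (343,238). In the wrist view the hinge is at (353,21) and the nearer handle at (517,75).

```bash
cat > h.py <<'E'
import numpy as np, cv2
from scipy.spatial.transform import Rotation as R
from plant import r, optics
def cap(n,save=None):
    s=r.get_state(); c=optics.capture(n); 
    if save: cv2.imwrite(f"pics/{save}.png",c["img"])
    if n=="wrist":
        Rt=R.from_euler("xyz",s["eef_rot"],degrees=True).as_matrix(); H=c["hand_eye"]
        c["Rc"]=Rt@H[:3,:3]; c["eye"]=s["tcp_pos"]+Rt@H[:3,3]
    else: c["Rc"]=R.from_euler("xyz",c["rotation"],degrees=True).as_matrix()
    c["f"]=240/np.tan(np.radians(c["fovy"]/2)); return c
def ray(c,u,v):
    d=c["Rc"]@np.array([(u-c["cx"])/c["f"],-(v-c["cy"])/c["f"],-1]); return d/np.linalg.norm(d)
def plane(c,u,v,z):
    d=ray(c,u,v); return c["eye"]+d*(z-c["eye"][2])/d[2]
def blobs(mask,amin=30):
    n,l,st,ce=cv2.connectedComponentsWithStats(mask.astype(np.uint8))
    return [(ce[i].round(1),st[i]) for i in range(1,n) if st[i][4]>=amin]
E
python3 - <<'E'
from h import *
for n,pts in {"scene":dict(walnut=(245,271,.0175),hinge=(404,320,.021),hA=(336,340,.01),hAend=(325,346,.01),hB=(351,361,.01),hood=(343,238,.176),cupb=(311,283,.036),cupa=(256,226,.036),dredger=(233,193,.096),pepper=(192,215,.066),stone=(252,330,.026),roll=(421,272,.025)),
 "wrist":dict(hinge=(353,21,.021),hnear=(517,75,.02),roll=(209,120,.025),hoodR=(72,195,.176),hoodL=(508,195,.176))}.items():
    c=cap(n)
    for k,p in pts.items(): print(n,k,plane(c,*p).round(4))
c=cap("scene"); hsv=cv2.cvtColor(c["img"],cv2.COLOR_BGR2HSV)
for b in blobs((hsv[...,1]>90)&(hsv[...,0]<22)): print(b, plane(c,*b[0],.0175).round(4))
E
```

```text
scene walnut [0.4655 0.1457 0.0175]
scene hinge [ 0.647  -0.1538  0.021 ]
scene hA [ 0.5189 -0.1125  0.01  ]
scene hAend [ 0.4944 -0.1125  0.01  ]
scene hB [ 0.513  -0.1656  0.01  ]
scene hood [ 0.581 -0.044  0.176]
scene cupb [0.5504 0.0173 0.036 ]
scene cupa [0.5518 0.2533 0.036 ]
scene dredger [0.5354 0.3253 0.096 ]
scene pepper [0.4331 0.339  0.066 ]
scene stone [ 0.3977 -0.0166  0.026 ]
scene roll [ 0.7649 -0.0766  0.025 ]
wrist hinge [ 0.6493 -0.1479  0.021 ]
wrist hnear [ 0.5169 -0.109   0.02  ]
wrist roll [ 0.7649 -0.0742  0.025 ]
wrist hoodR [ 0.7975 -0.0384  0.176 ]
wrist hoodL [ 0.5821 -0.0385  0.176 ]
(array([154.7,  55.3]), array([147,  44,  13,  26,  49], dtype=int32)) [0.8204 1.7755 0.0175]
(array([ 3.9, 57.8]), array([ 0, 50, 12, 17, 79], dtype=int32)) [0.2206 2.1669 0.0175]
(array([369.4, 150.5]), array([356, 144,  30,  14,  88], dtype=int32)) [1.0343 0.4242 0.0175]
(array([ 51.3, 307.3]), array([   0,  244,  112,  121, 7513], dtype=int32)) [0.1014 0.2682 0.0175]
(array([244.7, 272.1]), array([237, 264,  16,  17, 194], dtype=int32)) [0.4633 0.1429 0.0175]
(array([421
[... 364 characters left out ...]
62 -0.1126  0.0175]
(array([141.1, 377.3]), array([125, 362,  32,  32, 570], dtype=int32)) [0.1968 0.0045 0.0175]
(array([198.2, 389.3]), array([185, 370,  23,  37, 235], dtype=int32)) [ 0.2674 -0.0724  0.0175]
(array([123.1, 393.9]), array([116, 389,  14,  11,  77], dtype=int32)) [ 0.1624 -0.0107  0.0175]
(array([142.2, 440.5]), array([ 121,  398,   44,   82, 1073], dtype=int32)) [ 0.163  -0.1081  0.0175]
(array([218.4, 428.4]), array([205, 407,  27,  43, 259], dtype=int32)) [ 0.2658 -0.1551  0.0175]
(array([238.6, 465.2]), array([229, 450,  21,  30, 195], dtype=int32)) [ 0.2658 -0.2237  0.0175]
(array([215.7, 470.9]), array([184, 455,  55,  25, 731], dtype=int32)) [ 0.2352 -0.2126  0.0175]
```

```bash
python3 -m crank '[{"xyz":[1.2,1.6,-0.8],"delta_rot":[0,0,0],"claw":0},{"xyz":[2.3,3.2,-0.8],"delta_rot":[0,0,0],"claw":0},{"xyz":[2.3,3.2,-0.8],"delta_rot":[0,0,0],"claw":0},{"xyz":[2.3,3.2,-0.8],"delta_rot":[0,0,0],"claw":0},{"xyz":[2.3,3.2,-0.8],"delta_rot":[0,0,0],"claw":0}]'
python3 -c "
from h import *
c=cap('wrist','w1');print(r.get_state()['tcp_pos'])
import pickle;pickle.dump(c,open('w1.pkl','wb'))"
```

```text
time_s: 0.92
tcp_pos: [0.5797, -0.0686, 0.2503]
eef_rot: [180.0, -0.0, -90.0]
contact_force: [1.1, -0.7, -0.8]
gripper_width: 0.0876
gripper_force: 0.0
[ 0.57962558 -0.06850288  0.25006649]
```

View pics/w1.png

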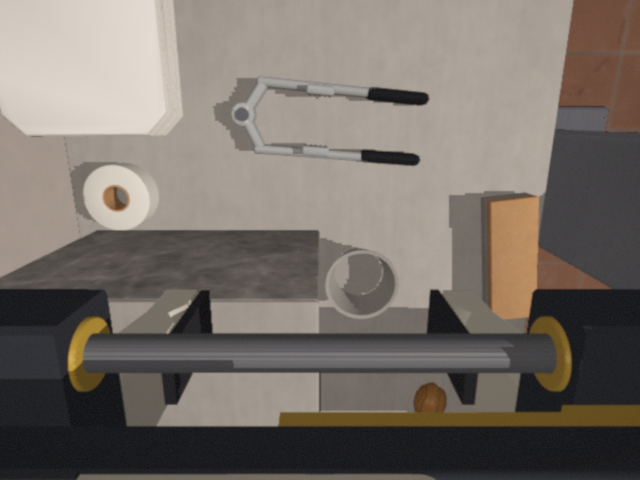

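```bash
python3 -m crank '[{"xyz":[-2,1,-0.2],"delta_rot":[0,0,0],"claw":0},{"xyz":[-4,2,-0.2],"delta_rot":[0,0,0],"claw":0},{"xyz":[-6,3,-0.2],"delta_rot":[0,0,0],"claw":0},{"xyz":[-8,4,-0.2],"delta_rot":[0,0,0],"claw":0},{"xyz":[-9,4,-0.2],"delta_rot":[0,0,0],"claw":0},{"xyz":[-9,4,-0.2],"delta_rot":[0,0,0],"claw":0},{"xyz":[-9,4,-0.2],"delta_rot":[0,0,0],"claw":0},{"xyz":[-9,4,-0.2],"delta_rot":[0,0,0],"claw":0}]'
python3 -c "
from h import *
c=cap('wrist','w2');print(r.get_state()['tcp_pos'])
import pickle;pickle.dump(c,open('w2.pkl','wb'))"
```

```text
time_s: 1.98
tcp_pos: [0.4592, 0.2003, 0.2563]
eef_rot: [180.0, -0.0, -90.1]
contact_force: [-0.0, -0.2, 0.5]
gripper_width: 0.0876
gripper_force: 0.0
[0.45928362 0.20019841 0.25640344]
```

View pics/w2.png

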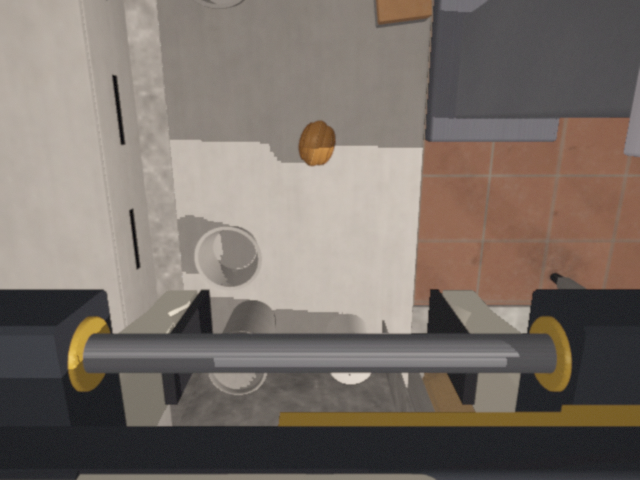

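w1 shows the hinge at (242,114), handles at (398,97) moving and (390,157) fixed, the cup at (362,284). w2 shows the walnut at (317,144), its long axis nearly upright in the picture (along world y).

```bash
python3 - <<'E'
from h import *
import pickle
c=pickle.load(open("w2.pkl","rb")); hsv=cv2.cvtColor(c["img"],cv2.COLOR_BGR2HSV)
m=((hsv[...,1]>120)&(hsv[...,0]<25)).astype(np.uint8); m[:95]=0;m[200:]=0;m[:,:270]=0;m[:,370:]=0
m=cv2.morphologyEx(m,cv2.MORPH_CLOSE,np.ones((5,5)))
k=max(cv2.findContours(m,0,cv2.CHAIN_APPROX_NONE)[0],key=cv2.contourArea)[:,0]
P=np.array([plane(c,*p,.0175)[:2] for p in k])
(ce,sz,an)=cv2.minAreaRect((P*1e4).astype(np.float32)); bx=cv2.boxPoints((ce,sz,an))/1e4
print("rect",np.array(ce)/1e4,np.array(sz)/10,an)
mm=np.argwhere(m)[:,::-1]; Q=np.array([plane(c,*p,.0175)[:2] for p in mm]);w,v=np.linalg.eigh(np.cov(Q.T));print("pca",Q.mean(0),np.degrees(np.arctan2(*v[::-1,1])),np.sqrt(w)*4)
c=pickle.load(open("w1.pkl","rb")); g=c["img"].max(2)
m=(g<55);m[:80]=0;m[175:]=0;m[:,:355]=0;m[:,440:]=0
H=[]
for b in blobs(m,200):
    l=cv2.connectedComponents(m.astype(np.uint8))[1]; i=l[int(b[0][1]),int(b[0][0])]
    mm=np.argwhere(l==i)[:,::-1].astype(np.float32)
    Q=np.array([plane(c,*p,.014)[:2] for p in mm]); ce,sz,an=cv2.minAreaRect((Q*1e4).astype(np.float32))
    w,v=np.linalg.eigh(np.cov(Q.T))
    print("handle",b,np.array(ce)/1e4,np.array(sz)/10,an,np.degrees(np.arctan2(*v[::-1,1])));H.append(np.array(ce)/1e4)
print("hinge",plane(c,242,114,.021))
H=np.array(H);mid=H.mean(0);h=plane(c,242,114,.021)[:2];d=mid-h;print(mid,np.linalg.norm(d),np.degrees(np.arctan2(d[1],d[0])),np.linalg.norm(H[0]-H[1]), "jaw",h+d/np.linalg.norm(d)*.066)
E
```

```text
rect [0.46239497 0.14591536] [38.16506653 31.94789429] 89.98999786376953
pca [0.46237702 0.14630567] 75.43076597940808 [0.03195367 0.0395993 ]
handle (array([397.2,  96.2]), array([367,  88,  61,  17, 688], dtype=int32)) [ 0.51191646 -0.16300027] [10.05026703 52.80178833] 84.52297973632812 175.18532600332827
handle (array([389.3, 157.3]), array([361, 150,  58,  15, 605], dtype=int32)) [ 0.51640034 -0.11015103] [ 9.95434189 52.82445068] 85.77103424072266 175.2902452736408
hinge [ 0.64792136 -0.14776717  0.021     ]
[ 0.5141584  -0.13657565] 0.1342303236655908 175.21738428115356 0.053039115218117924 jaw [ 0.58215116 -0.14226438]
```

```bash
python3 - <<'E'
from h import *
import pickle
c=pickle.load(open("w1.pkl","rb"))
D=lambda a,b,z:np.linalg.norm(plane(c,*a,z)-plane(c,*b,z))*1e3
print("stone top: L",D((487,202),(492,318),.026),D((534,195),(537,317),.026),"W",D((487,202),(534,195),.026),D((492,318),(537,317),.026))
print("roll H",D((83,196),(158,196),.02),"V",D((120,164),(120,230),.02))
print("cup rim H",D((326,284),(398,284),.036),"V",D((362,250),(362,318),.036))
hsv=cv2.cvtColor(c["img"],cv2.COLOR_BGR2HSV)
big=lambda im,x0,y0,x1,y1,s:cv2.resize(im[y0:y1,x0:x1],None,fx=s,fy=s,interpolation=cv2.INTER_NEAREST)
a=big(c["img"],220,70,440,175,3.6)
c2=pickle.load(open("w2.pkl","rb"));b=big(c2["img"],285,110,350,180,2)
cv2.imwrite("pics/crop1.png",a)
E
```

```text
stone top: L 117.21534389637357 122.86086458401068 W 42.44098170881719 44.26186902370683
roll H 69.15258972256144 V 62.00688698839408
cup rim H 67.54825126605516 V 68.33964188094002
```

View pics/crop1.png

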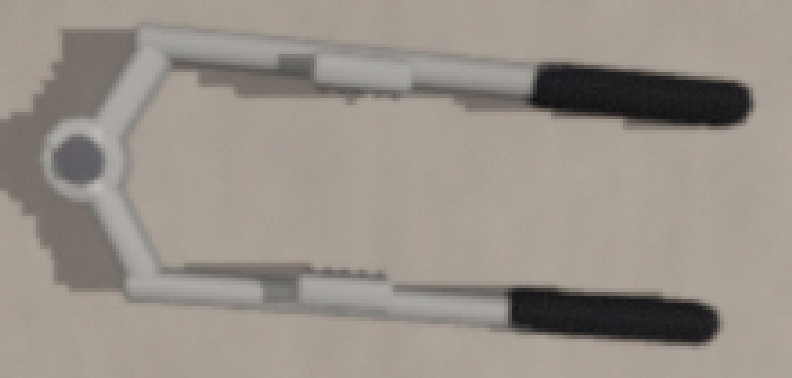

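```bash
python3 - <<'E'
from h import *
import pickle
c=pickle.load(open("w1.pkl","rb"))
q=lambda x,y,z:plane(c,220+(x+.5)/3.6-.5,70+(y+.5)/3.6-.5,z)[:2]
pu=q(363,90,.026);pl=q(345,277,.026);hu=q(640,96,.019);hl=q(613,317,.019)
hu1,hu2,hl1,hl2=q(535,82,.018),q(750,104,.018),q(510,308,.018),q(717,323,.018)
h=q(78,160,.021)
print("padgap",np.linalg.norm(pu-pl),"padmid",(pu+pl)/2,"handles",hu,hl,np.linalg.norm(hu-hl),"hinge",h)
print("lens",np.linalg.norm(hu1-hu2),np.linalg.norm(hl1-hl2),"tips",hu2,hl2,np.linalg.norm(hu2-h))
for a,b in ((hu1,hu2),(hl1,hl2)):print(np.degrees(np.arctan2(*(b-a)[::-1])))
E
```

```text
padgap 0.043441346548794633 padmid [ 0.58161714 -0.14195045] handles [ 0.51265169 -0.16266412] [ 0.51670113 -0.11022221] 0.05259802721570783 hinge [ 0.64853102 -0.14769677]
lens 0.052445398923362536 0.0522848209138532 tips [ 0.48575535 -0.16091483] [ 0.49031571 -0.10868649] 0.16331147243708155
174.5648380480694
176.004308787501
```

The crop shows the pads' inner edges near crop rows 90 and 277, around column 354. The cracker is fully open with its axis at about 175° and the jaw middle near (0.582, -0.142). Next I turn the tool to the walnut's axis and look closer.

```bash
python3 -m crank '[{"xyz":[0.5,0.5,1],"delta_rot":[0,0,-10],"claw":0},{"xyz":[1,1,2],"delta_rot":[0,0,-20],"claw":0},{"xyz":[1.4,1.5,3],"delta_rot":[0,0,-30],"claw":0},{"xyz":[1.4,1.5,4.2],"delta_rot":[0,0,-40],"claw":0},{"xyz":[1.4,1.5,4.2],"delta_rot":[0,0,-50],"claw":0},{"xyz":[1.4,1.5,4.2],"delta_rot":[0,0,-60],"claw":0},{"xyz":[1.4,1.5,4.2],"delta_rot":[0,0,-70],"claw":0},{"xyz":[1.4,1.5,4.2],"delta_rot":[0,0,-75],"claw":0},{"xyz":[1.4,1.5,4.2],"delta_rot":[0,0,-75],"claw":0},{"xyz":[1.4,1.5,4.2],"delta_rot":[0,0,-75],"claw":0}]'
cat > nut.py <<'E'
from h import *
import sys
def nut(c):
    hsv=cv2.cvtColor(c["img"],cv2.COLOR_BGR2HSV)
    m=((hsv[...,1]>110)&(hsv[...,0]<25)&(hsv[...,2]>25)).astype(np.uint8); m=cv2.morphologyEx(m,cv2.MORPH_CLOSE,np.ones((7,7)))
    out=[]
    for k in cv2.findContours(m,0,cv2.CHAIN_APPROX_NONE)[0]:
        if cv2.contourArea(k)<400: continue
        k=k[:,0].astype(float); P=np.array([plane(c,*p,.0175)[:2] for p in k])
        ce,sz,an=cv2.fitEllipse((P*1e3).astype(np.float32)); out.append((k.mean(0).round(),np.array(ce).round(1),np.array(sz).round(1),round(an,1)))
    return out
E
python3 - <<'E'
from nut import *
c=cap('wrist','w3'); s=r.get_state();print(s['tcp_pos'],s['eef_rot'])
for o in nut(c): print(o)
E
```

```text
time_s: 3.28
tcp_pos: [0.4142, 0.1586, 0.1306]
eef_rot: [-180.0, -0.0, -15.2]
contact_force: [0.3, -0.5, 0.0]
gripper_width: 0.0879
gripper_force: 0.0
[0.41410386 0.15865055 0.13059334] [-1.79998044e+02 -2.17422874e-03 -1.51379924e+01]
(array([430., 409.]), array([264.2, 100.1]), array([ 47. , 258.6]), 164.2)
(array([553., 353.]), array([287.3,  21.4]), array([27.9, 61.5]), 94.0)
(array([ 85., 353.]), array([373.9, 342.4]), array([28. , 61.7]), 55.7)
(array([577., 239.]), array([378.9,  -3. ]), array([ 95.8, 100.4]), 29.9)
(array([319., 162.]), array([462.4, 146.5]), array([32.1, 39.7]), 164.9)
```

View pics/w3.png

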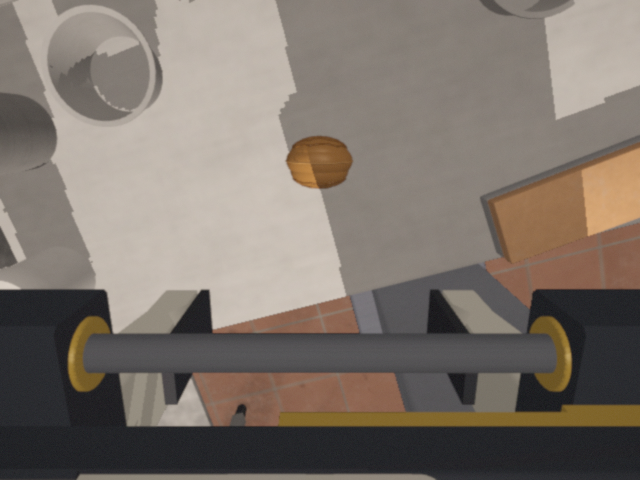

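w3 shows the walnut at (319,162), aligned with the closing line: centre (0.4624, 0.1465), 40 x 32 mm. Go down, grip its ends.

```bash
python3 -m crank '[{"xyz":[0.8,0,0],"delta_rot":[0,0,0],"claw":0},{"xyz":[1.66,-0.03,0],"delta_rot":[0,0,0],"claw":0},{"xyz":[1.66,-0.03,0.5],"delta_rot":[0,0,0],"claw":0},{"xyz":[1.66,-0.03,1.5],"delta_rot":[0,0,0],"claw":0},{"xyz":[1.66,-0.03,2.5],"delta_rot":[0,0,0],"claw":0},{"xyz":[1.66,-0.03,3.3],"delta_rot":[0,0,0],"claw":0},{"xyz":[1.66,-0.03,4],"delta_rot":[0,0,0],"claw":0.1},{"xyz":[1.66,-0.03,4.25],"delta_rot":[0,0,0],"claw":0.2},{"xyz":[1.66,-0.03,4.25],"delta_rot":[0,0,0],"claw":0.4},{"xyz":[1.66,-0.03,4.25],"delta_rot":[0,0,0],"claw":0.5},{"xyz":[1.66,-0.03,4.25],"delta_rot":[0,0,0],"claw":0.6},{"xyz":[1.66,-0.03,4.25],"delta_rot":[0,0,0],"claw":0.6},{"xyz":[1.66,-0.03,4.25],"delta_rot":[0,0,0],"claw":0.6},{"xyz":[1.66,-0.03,4.25],"delta_rot":[0,0,0],"claw":0.6}]' 8
```

```text
time_s: 5.08
tcp_pos: [0.4627, 0.1472, 0.0036]
eef_rot: [-180.0, -0.0, -15.0]
contact_force: [-0.8, -0.1, 6.1]
gripper_width: 0.041
gripper_force: 8.0
```

```bash
python3 -m crank '[{"xyz":[0,0,-1.2],"delta_rot":[0,0,0],"claw":0.6},{"xyz":[0,0,-3],"delta_rot":[0,0,0],"claw":0.6},{"xyz":[0.2,0.8,-4.55],"delta_rot":[0,0,10],"claw":0.6},{"xyz":[0.6,2.4,-4.55],"delta_rot":[0,0,20],"claw":0.6},{"xyz":[1,4,-4.55],"delta_rot":[0,0,30],"claw":0.6},{"xyz":[1.5,5.6,-4.55],"delta_rot":[0,0,40],"claw":0.6},{"xyz":[2,6.7,-4.55],"delta_rot":[0,0,50],"claw":0.6},{"xyz":[3,6.7,-4.55],"delta_rot":[0,0,60],"claw":0.6},{"xyz":[4.5,6.7,-4.55],"delta_rot":[0,0,70],"claw":0.6},{"xyz":[6.04,6.64,-4.55],"delta_rot":[0,0,79.8],"claw":0.6},{"xyz":[6.04,6.64,-4.55],"delta_rot":[0,0,79.8],"claw":0.6},{"xyz":[6.04,6.64,-4.55],"delta_rot":[0,0,79.8],"claw":0.6},{"xyz":[6.04,6.64,-4.55],"delta_rot":[0,0,79.8],"claw":0.6}]'
python3 - <<'E'
from h import *
import pickle
s=r.get_state();c=cap('wrist','w4');print(s['tcp_pos'],s['eef_rot'],s['gripper_width']);pickle.dump(c,open("w4.pkl","wb"))
E
```

```text
time_s: 6.7
tcp_pos: [0.5849, -0.0922, 0.1397]
eef_rot: [180.0, 0.0, -94.8]
contact_force: [0.2, 0.9, 0.2]
gripper_width: 0.0409
gripper_force: 8.0
[ 0.58493985 -0.09215568  0.1397077 ] [ 1.79989974e+02  9.08391222e-03 -9.47523640e+01] 0.040885919490948545
```

View pics/w4.png

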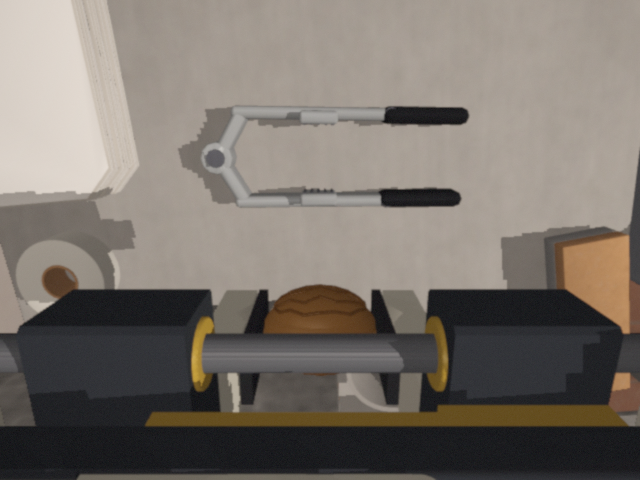

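w4 shows the nut held at (320,320). The cracker lies level in the picture: hinge (216,158), pads at columns 302–337, handles at (426,115) and (421,197).

```bash
python3 - <<'E'
from h import *
import pickle
c=pickle.load(open("w4.pkl","rb")); g=cv2.cvtColor(c["img"],cv2.COLOR_BGR2GRAY)
print("u",g[104:128,310:330].mean(1).round().astype(int)); print("l",g[184:212,310:330].mean(1).round().astype(int))
print("row117",g[118:121,294:346].mean(0).round().astype(int)); print("row198",g[193:196,294:346].mean(0).round().astype(int))
m=(c["img"].max(2)<60).astype(np.uint8);m[:100]=0;m[215:]=0;m[:,:375]=0;m[:,480:]=0
for k in cv2.findContours(m,0,1)[0]:
    if cv2.contourArea(k)>200: print(cv2.boundingRect(k),cv2.minAreaRect(k))
E
```

```text
u [157 154 142 132 144 147 137 142 152 161 166 166 165 162 159 157 154 146
 134 120 125 142 152 158]
l [160 160 159 153 135 109  83  75  82 103 131 149 158 163 163 162 160 157
 155 150 138 124 130 152 158 158 158 158]
row117 [ 95  94  96  96  95 101 119 138 151 154 155 153 154 154 155 154 155 156
 155 155 156 157 156 157 156 156 157 157 158 157 158 158 158 158 158 158
 158 159 158 158 159 160 159 150 126 114 115 115 114 115 116 115]
row198 [ 89  88  87  88  88  89  94 103 113 120 122 123 121 123 124 124 124 125
 125 126 126 127 127 128 127 127 129 128 129 129 128 129 131 130 130 131
 131 130 131 133 137 135 121 104 100  99 100  99  99  99 100 101]
(379, 189, 81, 17) ((419.0, 197.0), (16.0, 80.0), 90.0)
(383, 107, 85, 17) ((425.0, 115.0), (16.0, 84.0), 90.0)
```

```bash
python3 - <<'E'
from h import *
import pickle
c=pickle.load(open("w4.pkl","rb"))
q=lambda u,v,z:plane(c,u,v,z)[:2]
pu,pl=q(319,122,.026),q(318,193.5,.026); hu,hl=q(425,115,.019),q(419,197,.019); h=q(216,158,.021)
J=(pu+pl)/2; d=(hu+hl)/2-h
print(pu,pl,np.linalg.norm(pu-pl),"J",J,"handles",hu,hl,np.linalg.norm(hu-hl),"hinge",h,np.linalg.norm(J-h),np.linalg.norm(d),np.degrees(np.arctan2(d[1],d[0])))
print("pad dirs",np.degrees(np.arctan2(*(pl-pu)))," arms",[np.degrees(np.arctan2(*(b-a)[::-1])) for a,b in ((pu,hu),(pl,hl))])
# where is the TCP line in tool axes
s=r.get_state();Rt=R.from_euler("xyz",s["eef_rot"],degrees=True).as_matrix()
print("shift tool",Rt.T@(np.r_[J,0]-s["tcp_pos"])/.03, "nut ends ok")
E
```

```text
[ 0.57978725 -0.16482171] [ 0.58407677 -0.12068124] 0.044348408758026564 J [ 0.58193201 -0.14275147] handles [ 0.5130028  -0.16355154] [ 0.51768223 -0.11170334] 0.05205893553798434 hinge [ 0.64747291 -0.14807921] 0.06575708757224476 0.13254313213937247 175.4772122021772
pad dirs 5.550503565314427  arms [np.float64(178.9104258436041), np.float64(172.29915156061728)]
shift tool [ 1.69255125 -0.03406206  4.66367718] nut ends ok
```

```bash
python3 -m crank '[{"xyz":[0.9,0,0],"delta_rot":[0,0,0],"claw":0.6},{"xyz":[1.69,-0.03,0.2],"delta_rot":[0,0,0],"claw":0.6},{"xyz":[1.69,-0.03,1],"delta_rot":[0,0,0],"claw":0.6},{"xyz":[1.69,-0.03,2],"delta_rot":[0,0,0],"claw":0.6},{"xyz":[1.69,-0.03,3],"delta_rot":[0,0,0],"claw":0.6},{"xyz":[1.69,-0.03,3.8],"delta_rot":[0,0,0],"claw":0.6},{"xyz":[1.69,-0.03,4.3],"delta_rot":[0,0,0],"claw":0.6},{"xyz":[1.69,-0.03,4.5],"delta_rot":[0,0,0],"claw":0.6},{"xyz":[1.69,-0.03,4.5],"delta_rot":[0,0,0],"claw":0.6},{"xyz":[1.69,-0.03,4.5],"delta_rot":[0,0,0],"claw":0.6}]'
```

```text
time_s: 8.0
tcp_pos: [0.5831, -0.1429, 0.0055]
eef_rot: [-179.9, 0.0, -94.8]
contact_force: [0.5, -0.1, -0.4]
gripper_width: 0.041
gripper_force: 8.0
```

```bash
python3 -m crank '[{"xyz":[0,0,0],"delta_rot":[0,0,0],"claw":0.43},{"xyz":[0,0,0],"delta_rot":[0,0,0],"claw":0.43},{"xyz":[0,0,0],"delta_rot":[0,0,0],"claw":0.43},{"xyz":[0,0,-0.5],"delta_rot":[0,0,0],"claw":0.43},{"xyz":[0,0,-1.5],"delta_rot":[0,0,0],"claw":0.4},{"xyz":[-0.6,0,-3],"delta_rot":[0,0,0],"claw":0.2},{"xyz":[-1.69,0,-4.5],"delta_rot":[0,0,0],"claw":0},{"xyz":[-1.69,0,-4.5],"delta_rot":[0,0,0],"claw":0},{"xyz":[-1.69,0,-4.5],"delta_rot":[0,0,0],"claw":0},{"xyz":[-1.69,0,-4.5],"delta_rot":[0,0,0],"claw":0}]'
python3 - <<'E'
from h import *
import pickle
s=r.get_state();c=cap('wrist','w5');print(s['tcp_pos'],s['eef_rot']);pickle.dump(c,open("w5.pkl","wb"))
E
```

```text
time_s: 9.25
tcp_pos: [0.5859, -0.0928, 0.1388]
eef_rot: [179.9, -0.0, -94.8]
contact_force: [0.8, 0.2, 0.3]
gripper_width: 0.0871
gripper_force: 0.0
[ 0.58588273 -0.092844    0.13880125] [ 1.79901977e+02 -1.56993333e-02 -9.48312675e+01]
```

View pics/w5.png

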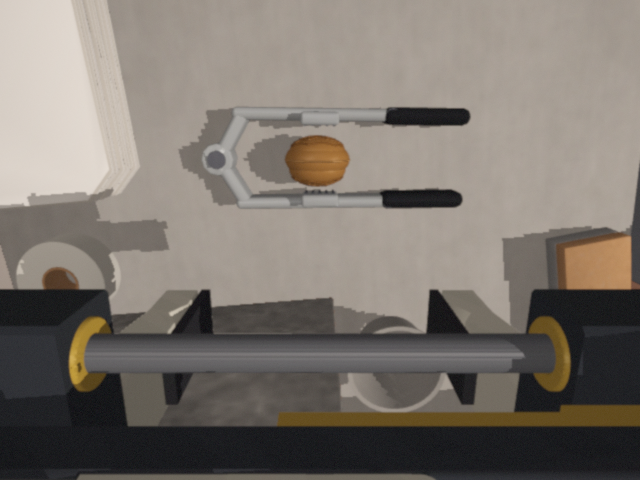

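w5 shows the nut whole and lengthwise between the pads, at (318,160), with the pads at columns 303–338. Now a quarter turn and down over the handles.

```bash
python3 -m crank '[{"xyz":[0.6,0.8,0],"delta_rot":[0,0,-10],"claw":0},{"xyz":[1.2,1.6,0],"delta_rot":[0,0,-20],"claw":0},{"xyz":[1.68,2.22,0],"delta_rot":[0,0,-30],"claw":0},{"xyz":[1.68,2.22,0],"delta_rot":[0,0,-40],"claw":0},{"xyz":[1.68,2.22,0],"delta_rot":[0,0,-50],"claw":0},{"xyz":[1.68,2.22,0],"delta_rot":[0,0,-60],"claw":0},{"xyz":[1.68,2.22,0],"delta_rot":[0,0,-70],"claw":0},{"xyz":[1.68,2.22,0],"delta_rot":[0,0,-80],"claw":0},{"xyz":[1.68,2.22,0.5],"delta_rot":[0,0,-90],"claw":0},{"xyz":[1.68,2.22,1.5],"delta_rot":[0,0,-90],"claw":0},{"xyz":[1.68,2.22,2.5],"delta_rot":[0,0,-90],"claw":0},{"xyz":[1.68,2.22,3],"delta_rot":[0,0,-90],"claw":0},{"xyz":[1.68,2.22,3],"delta_rot":[0,0,-90],"claw":0}]'
python3 - <<'E'
from h import *
import pickle
s=r.get_state();c=cap('wrist','w6');print(s['tcp_pos'],s['eef_rot']);pickle.dump(c,open("w6.pkl","wb"))
E
```

```text
time_s: 10.92
tcp_pos: [0.5152, -0.1374, 0.0484]
eef_rot: [180.0, 0.2, -4.8]
contact_force: [-0.4, 0.7, 0.1]
gripper_width: 0.0874
gripper_force: 0.0
[ 0.51522194 -0.13742652  0.04843109] [ 1.79962428e+02  1.70140291e-01 -4.82139260e+00]
```

View pics/w6.png

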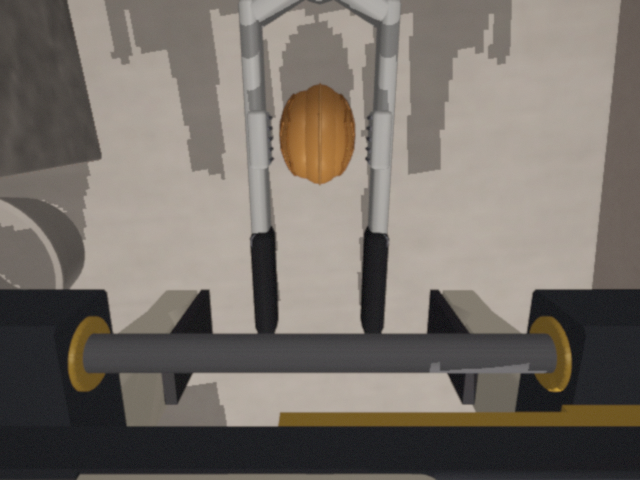

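w6 shows the handles at columns 264 and 375, centred on the tool (319); the nut is clear between pads at columns 272 and 368, about 35 mm wide. Lower and close to just outside the handles.

```bash
python3 -m crank '[{"xyz":[0,0,0.6],"delta_rot":[0,0,0],"claw":0},{"xyz":[0,0,1.2],"delta_rot":[0,0,0],"claw":0},{"xyz":[0,0,1.45],"delta_rot":[0,0,0],"claw":0},{"xyz":[0,0.07,1.45],"delta_rot":[0,0,0],"claw":0.19},{"xyz":[0,0.07,1.45],"delta_rot":[0,0,0],"claw":0.19},{"xyz":[0,0.07,1.45],"delta_rot":[0,0,0],"claw":0.19},{"xyz":[0,0.07,1.45],"delta_rot":[0,0,0],"claw":0.19}]' 20
```

```text
time_s: 11.85
tcp_pos: [0.5161, -0.1392, 0.0065]
eef_rot: [-180.0, -0.0, -4.8]
contact_force: [0.0, -0.7, 0.2]
gripper_width: 0.071
gripper_force: 0.0
```

```bash
python3 -m crank '[{"xyz":[0,-0.05,0],"delta_rot":[0,0,0],"claw":0.225},{"xyz":[0,-0.1,0],"delta_rot":[0,0,0],"claw":0.26},{"xyz":[0,-0.15,0],"delta_rot":[0,0,0],"claw":0.295},{"xyz":[0,-0.2,0],"delta_rot":[0,0,0],"claw":0.33},{"xyz":[0,-0.25,0],"delta_rot":[0,0,0],"claw":0.36},{"xyz":[0,-0.28,0],"delta_rot":[0,0,0],"claw":0.385},{"xyz":[0,-0.28,0],"delta_rot":[0,0,0],"claw":0.385},{"xyz":[0,-0.28,0],"delta_rot":[0,0,0],"claw":0.385}]' 20
python3 - <<'E'
from h import *
c=cap('wrist','w7')
E
```

```text
time_s: 12.85
tcp_pos: [0.5167, -0.1308, 0.0061]
eef_rot: [-180.0, -0.0, -4.8]
contact_force: [-0.3, -0.7, -0.4]
gripper_width: 0.0539
gripper_force: 0.4
```

View pics/w7.png

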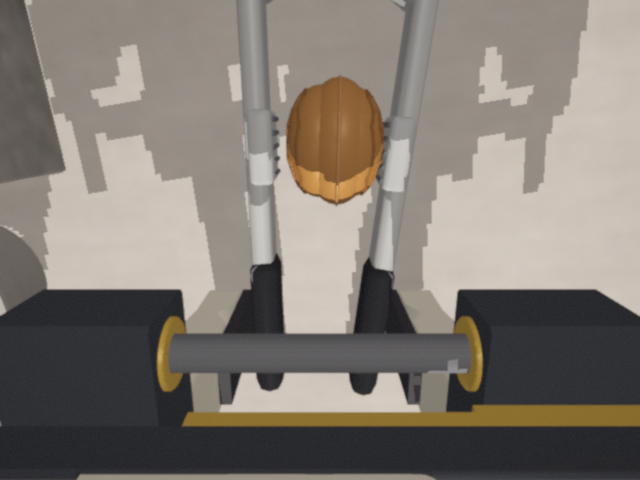

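w7 shows the fixed arm unmoved, the moving arm swung in and the nut at (336,140), with some 3–4 mm left to the fixed pad. Continue, then go in small steps.

```bash
python3 -m crank '[{"xyz":[0,-0.03,0],"delta_rot":[0,0,0],"claw":0.4},{"xyz":[0,-0.06,0],"delta_rot":[0,0,0],"claw":0.42},{"xyz":[0,-0.08,0],"delta_rot":[0,0,0],"claw":0.437},{"xyz":[0,-0.08,0],"delta_rot":[0,0,0],"claw":0.437}]' 20; python3 -m crank '[{"xyz":[0,-0.015,0],"delta_rot":[0,0,0],"claw":0.448},{"xyz":[0,-0.015,0],"delta_rot":[0,0,0],"claw":0.448},{"xyz":[0,-0.015,0],"delta_rot":[0,0,0],"claw":0.448}]'; python3 -m crank '[{"xyz":[0,-0.015,0],"delta_rot":[0,0,0],"claw":0.459},{"xyz":[0,-0.015,0],"delta_rot":[0,0,0],"claw":0.459},{"xyz":[0,-0.015,0],"delta_rot":[0,0,0],"claw":0.459}]'
```

```text
time_s: 13.4
tcp_pos: [0.5169, -0.1283, 0.0061]
eef_rot: [-180.0, -0.0, -4.8]
contact_force: [-1.2, -0.5, -1.0]
gripper_width: 0.0496
gripper_force: 0.5
time_s: 13.78
tcp_pos: [0.5168, -0.128, 0.006]
eef_rot: [-180.0, 0.0, -4.8]
contact_force: [-0.7, -1.2, 0.4]
gripper_width: 0.0484
gripper_force: 0.5
time_s: 14.15
tcp_pos: [0.5169, -0.1275, 0.0061]
eef_rot: [180.0, -0.0, -4.8]
contact_force: [-0.4, -0.4, -0.1]
gripper_width: 0.0475
gripper_force: 0.5
```

```bash
python3 -m crank '[{"xyz":[0,-0.012,0],"delta_rot":[0,0,0],"claw":0.467},{"xyz":[0,-0.012,0],"delta_rot":[0,0,0],"claw":0.467},{"xyz":[0,-0.012,0],"delta_rot":[0,0,0],"claw":0.467}]' | grep grip; python3 -m crank '[{"xyz":[0,-0.012,0],"delta_rot":[0,0,0],"claw":0.475},{"xyz":[0,-0.012,0],"delta_rot":[0,0,0],"claw":0.475},{"xyz":[0,-0.012,0],"delta_rot":[0,0,0],"claw":0.475}]' | grep grip;  python3 -m crank '[{"xyz":[0,-0.012,0],"delta_rot":[0,0,0],"claw":0.483},{"xyz":[0,-0.012,0],"delta_rot":[0,0,0],"claw":0.483},{"xyz":[0,-0.012,0],"delta_rot":[0,0,0],"claw":0.483}]'
```

```text
gripper_width: 0.0463
gripper_force: 0.5
gripper_width: 0.0459
gripper_force: 0.6
time_s: 15.28
tcp_pos: [0.5169, -0.1265, 0.0061]
eef_rot: [180.0, 0.0, -4.8]
contact_force: [-1.5, -1.6, 0.3]
gripper_width: 0.0455
gripper_force: 0.7
```

```bash
python3 -m crank '[{"xyz":[0,-0.012,0],"delta_rot":[0,0,0],"claw":0.491},{"xyz":[0,-0.012,0],"delta_rot":[0,0,0],"claw":0.491},{"xyz":[0,-0.012,0],"delta_rot":[0,0,0],"claw":0.491}]' | grep grip; python3 -m crank '[{"xyz":[0,-0.012,0],"delta_rot":[0,0,0],"claw":0.499},{"xyz":[0,-0.012,0],"delta_rot":[0,0,0],"claw":0.499},{"xyz":[0,-0.012,0],"delta_rot":[0,0,0],"claw":0.499}]' | grep grip;  python3 -m crank '[{"xyz":[0,-0.012,0],"delta_rot":[0,0,0],"claw":0.507},{"xyz":[0,-0.012,0],"delta_rot":[0,0,0],"claw":0.507},{"xyz":[0,-0.012,0],"delta_rot":[0,0,0],"claw":0.507}]'
```

```text
gripper_width: 0.0446
gripper_force: 0.8
gripper_width: 0.044
gripper_force: 0.7
time_s: 16.4
tcp_pos: [0.5172, -0.1253, 0.0061]
eef_rot: [-180.0, -0.0, -4.8]
contact_force: [-1.6, 0.1, -1.0]
gripper_width: 0.0432
gripper_force: 1.7
```

Contact begins to show, so I take one or two steps at a time.

```bash
python3 -m crank '[{"xyz":[0,-0.01,0],"delta_rot":[0,0,0],"claw":0.514},{"xyz":[0,-0.01,0],"delta_rot":[0,0,0],"claw":0.514},{"xyz":[0,-0.01,0],"delta_rot":[0,0,0],"claw":0.514}]' | grep -E "grip|cont"; python3 -m crank '[{"xyz":[0,-0.01,0],"delta_rot":[0,0,0],"claw":0.521},{"xyz":[0,-0.01,0],"delta_rot":[0,0,0],"claw":0.521},{"xyz":[0,-0.01,0],"delta_rot":[0,0,0],"claw":0.521}]' | grep -E "grip|cont"
```

```text
contact_force: [-0.1, -1.2, -1.2]
gripper_width: 0.0423
gripper_force: 2.8
contact_force: [-0.8, -1.2, 0.8]
gripper_width: 0.0418
gripper_force: 3.9
```

```bash
python3 -m crank '[{"xyz":[0,-0.01,0],"delta_rot":[0,0,0],"claw":0.528},{"xyz":[0,-0.01,0],"delta_rot":[0,0,0],"claw":0.528},{"xyz":[0,-0.01,0],"delta_rot":[0,0,0],"claw":0.528}]' | grep -E "grip|cont"; python3 -m crank '[{"xyz":[0,-0.01,0],"delta_rot":[0,0,0],"claw":0.535},{"xyz":[0,-0.01,0],"delta_rot":[0,0,0],"claw":0.535},{"xyz":[0,-0.01,0],"delta_rot":[0,0,0],"claw":0.535}]' | grep -E "grip|cont"
```

```text
contact_force: [-0.3, -0.8, -1.2]
gripper_width: 0.0416
gripper_force: 5.2
contact_force: [-0.3, -1.2, 0.2]
gripper_width: 0.0412
gripper_force: 6.8
```

```bash
python3 -m crank '[{"xyz":[0,-0.008,0],"delta_rot":[0,0,0],"claw":0.54},{"xyz":[0,-0.008,0],"delta_rot":[0,0,0],"claw":0.54},{"xyz":[0,-0.008,0],"delta_rot":[0,0,0],"claw":0.54}]' | grep -E "grip|cont"
```

```text
contact_force: [0.3, -1.3, -0.7]
gripper_width: 0.0406
gripper_force: 7.8
```

```bash
python3 -m crank '[{"xyz":[0,-0.008,0],"delta_rot":[0,0,0],"claw":0.545},{"xyz":[0,-0.008,0],"delta_rot":[0,0,0],"claw":0.545},{"xyz":[0,-0.008,0],"delta_rot":[0,0,0],"claw":0.545}]' | grep -E "grip|cont"
```

```text
contact_force: [-0.8, -1.7, 0.4]
gripper_width: 0.0398
gripper_force: 6.0
```

The give: force fell from 7.8 to 6.0 N. A little further, to about 60% of the peak, makes it surely past 0.25 and still well short of 0.8.

```bash
python3 -m crank '[{"xyz":[0,-0.01,0],"delta_rot":[0,0,0],"claw":0.552},{"xyz":[0,-0.01,0],"delta_rot":[0,0,0],"claw":0.552},{"xyz":[0,-0.01,0],"delta_rot":[0,0,0],"claw":0.552}]' | grep -E "grip|cont"; python3 -c "
from h import *
cap('wrist','w8')"
```

```text
contact_force: [0.3, -0.2, -0.5]
gripper_width: 0.0396
gripper_force: 5.2
```

View pics/w8.png

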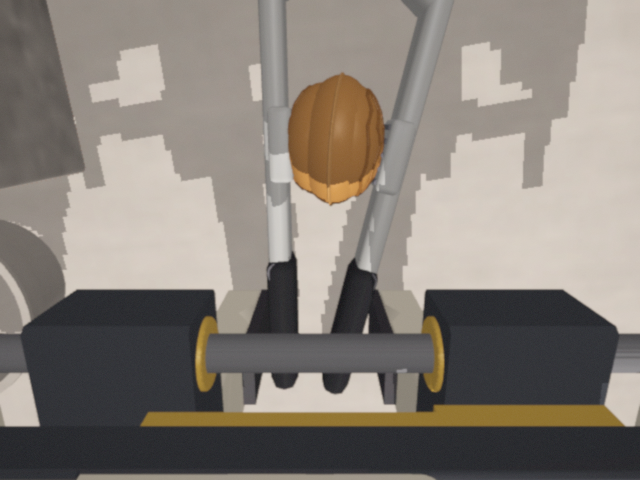

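w8 shows the moving-side half of the shell folded in at (375,130) and the nut gripped between both pads. By the force ratio the shell is at about 0.3, so one more half-millimetre step gives margin over 0.25.

```bash
python3 -m crank '[{"xyz":[0,-0.008,0],"delta_rot":[0,0,0],"claw":0.558},{"xyz":[0,-0.008,0],"delta_rot":[0,0,0],"claw":0.558},{"xyz":[0,-0.008,0],"delta_rot":[0,0,0],"claw":0.558}]' | grep -E "grip|cont|time"
```

```text
time_s: 19.45
contact_force: [-0.1, -0.5, 1.3]
gripper_width: 0.039
gripper_force: 5.1
```

```bash
python3 -m crank '[{"xyz":[0,0,0],"delta_rot":[0,0,0],"claw":0.45},{"xyz":[0,0,0],"delta_rot":[0,0,0],"claw":0.3},{"xyz":[0,0,0],"delta_rot":[0,0,0],"claw":0.2},{"xyz":[0,0,0],"delta_rot":[0,0,0],"claw":0.2},{"xyz":[0,0,-0.8],"delta_rot":[0,0,0],"claw":0.2},{"xyz":[0,0,-2],"delta_rot":[0,0,0],"claw":0.1},{"xyz":[0,0,-3.5],"delta_rot":[0,0,0],"claw":0},{"xyz":[0,0,-4.5],"delta_rot":[0,0,0],"claw":0},{"xyz":[0,0,-4.5],"delta_rot":[0,0,0],"claw":0},{"xyz":[0,0,-4.5],"delta_rot":[0,0,0],"claw":0}]'
python3 - <<'E'
from h import *
c=cap('wrist'); a=c["img"][0:290,150:490]; cv2.imwrite("pics/w9.png",cv2.resize(a,(680,580),interpolation=cv2.INTER_CUBIC))
E
```

```text
time_s: 20.7
tcp_pos: [0.5168, -0.1231, 0.1406]
eef_rot: [-180.0, 0.0, -4.8]
contact_force: [0.4, 0.8, -0.8]
gripper_width: 0.0874
gripper_force: 0.0
```

View pics/w9.png

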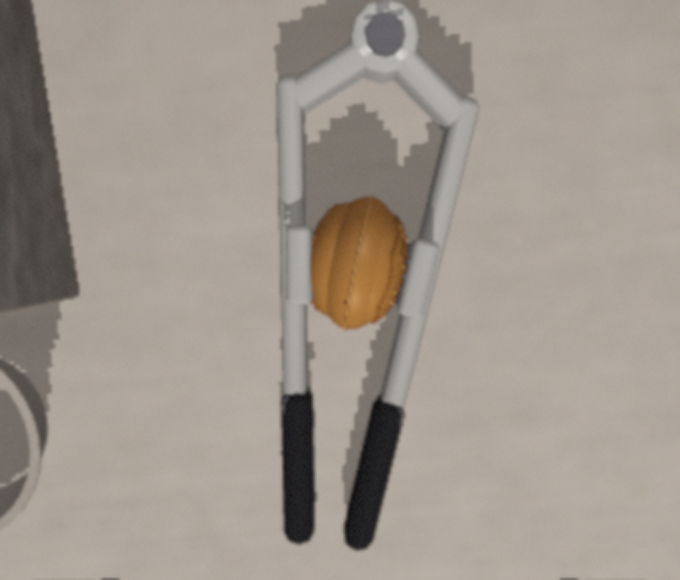

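The nut lies cracked between the pads at crop (358,262), with the crack line showing along its seam; the gripper is clear and everything else is in place. I hand in the job.

```bash
python3 -c "
from plant import job
print(job.close_job())"
```

```text
the job is handed in; nothing more can be done
None
```

The walnut lies cracked between the nutcracker's jaws: the squeeze stopped just after the shell gave, at a fold I estimate from the force drop at 0.3–0.45 (not measured directly), and the job is handed in after about 21 s of robot time.

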